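Load the front pad in the caliper window

TASK

Clear the surfacing machine's catch tray: put the smaller brake pad into the tote and let go of it there, then take the larger pad by its tab and slide it straight down into the empty window of the brake caliper, lining towards the steel plate in the middle, until its shoulders are flush with the caliper's top, like the pad already fitted opposite. The retaining pins are not in yet and nothing else carries the pad, so finish while still gripping it, keeping it still and flush in the window. Leave the other things on the table where they are.

Things in the scene. Friction and masses are not known exactly. Their poses are not given: they have to be found in the camera images.
- tray: fixed steel catch tray, 120 x 270 x 18 mm, 4 mm floor; origin at the centre of its underside, z up, long side along its y. Two ribs 30 mm apart, 14 mm high above the table, run along y; both pads stand on edge between them, one in each half of the tray (which half varies).
- front_pad: larger brake pad, loose, 0.3 to 0.5 kg, standing on edge. Origin: centre of its underside; z up, y along its width, x through its 18 mm thickness: black lining on -x (x -9 to +1, 74 mm wide, 44 mm high), steel plate on +x (x +1 to +9, 80 mm wide, 50 mm high). The plate's upper edges, z = 50 mm, are the shoulders; a grip tab rises from its middle.
- front_pad_shoulder (a point): point on the front pad, mid-thickness and mid-width, at the height of its shoulders (x 0, y 0, z 50 mm in the pad's frame)
- front_pad_lining (a point): middle of the front pad's lining face (x -9, y 0, z 22 mm in the pad's frame)
- front_pad_tab (a point): middle of the top of the front pad's grip tab (x +5, y 0, z 90 mm in the pad's frame). The tab is flat steel, 8 mm thick (x +1 to +9), 36 mm wide (y), from z = 50 to 90 mm: grip it across x, from above.
- rear_pad: smaller brake pad, loose, 0.17 to 0.28 kg, same form and axes as the larger: 16 mm thick (lining x -8 to 0, plate x 0 to +8), 56 mm wide, shoulders at z = 38 mm, grip tab from z = 38 to 74 mm. Origin at the centre of its underside.
- rear_pad_tab (a point): middle of the top of the rear pad's grip tab (x +4, y 0, z 74 mm in the pad's frame). The tab is 8 mm thick (x 0 to +8) and 28 mm wide (y).
- tote: fixed grey open plastic tote, 160 (x) x 130 (y) x 55 mm high, walls and floor 4 mm; origin at the centre of its underside, z up. A small piston (34 mm across, 28 mm high) already stands in it at about x -50, y +30 mm; the x > 0 half is free.
- caliper: fixed aluminium brake caliper on a stand, 130 (x) x 150 (y) mm, top 90 mm above the table. Origin: centre of the stand's underside, z up. A steel plate (x -14 to +14 mm, in place of the disc) stands in its middle. On its -x side a front pad is already fitted, lining to the plate, shoulders flush with the caliper's top, tab standing 40 mm above it. On its +x side is the empty window.
- window (a point): centre of the empty window's mouth, level with the caliper's top (x +24, y 0, z 90 mm in the caliper's frame; same axes). Window 20 mm (x) by 82 mm (y), 2 mm more than the pad each way, 45 degree bevels over the top 5 mm, then straight; open below to the base plate at 12 mm: a pad let go falls 28 mm too deep. The pad's x axis must point as the caliper's x axis.
- spray_can: grey spray can, 60 mm across, 170 mm tall; not part of the job. Origin: centre of its underside, which stands on the table.
- wrench: steel wrench lying flat near the robot; not part of the job. Origin: at the table, in the middle of the tool.
- screwdriver: screwdriver lying flat; not part of the job. Origin: at the table, in the middle of the tool.
- wheel_nut: steel ring-shaped wheel nut, 60 mm across, 25 mm high; not part of the job. Origin: centre of its underside, which stands on the table.
- grease_jar: white jar with black cap, 60 mm across, 60 mm high; not part of the job. Origin: centre of its underside, which stands on the table.
- bearing: steel bearing ring, 70 mm across, 18 mm high; not part of the job. Origin: centre of its underside, which stands on the table.

How it is judged (in metres and radians):
On the way, in this order (a step that is already met when the one before it is completed fails the run):
1. the smaller pad lies in the tote, let go (x of rear_pad in the frame of tote between -0.08 and 0.08 m and y of rear_pad in the frame of tote between -0.065 and 0.065 m and z of rear_pad in the frame of tote below 0.045 m and x of rear_pad_tab in the frame of tote between -0.09 and 0.09 m and y of rear_pad_tab in the frame of tote between -0.075 and 0.075 m and contact force between rear_pad and the fingers below 0.2 N and linear speed of rear_pad below 0.05 m/s), for 0.2 s.
2. the larger pad has entered the window, at least 10 mm deep, lining to the steel plate (x of front_pad_shoulder in the frame of window between -0.005 and 0.005 m and y of front_pad_shoulder in the frame of window between -0.006 and 0.006 m and z of front_pad_shoulder in the frame of window below 0.04 m and x of front_pad_lining in the frame of window below -0.004 m), for 0.1 s.
At the end, for the whole second after the job is handed in: Smaller pad at rest in the tote, released. Larger pad gripped (over 1 N) and still in the window, within 4 mm of its centre, upright and square within 0.08 rad, lining towards the steel plate, shoulders within 4 mm of the caliper's top. Bystanders moved under 30 mm (all of step 1 and x of front_pad_shoulder in the frame of window between -0.004 and 0.004 m and y of front_pad_shoulder in the frame of window between -0.004 and 0.004 m and z of front_pad_shoulder in the frame of window between -0.004 and 0.004 m and x of front_pad_lining in the frame of window below -0.004 m and angle between front_pad's own z axis and vertical below 0.08 rad and angle between the x axis of front_pad and the x axis of caliper, either way round below 0.08 rad and contact force between front_pad and the fingers above 1 N and linear speed of front_pad below 0.02 m/s); the arm keeps its last pose, push and grip.
It fails at once if a bystander is moved by more than 30 mm (distance of any of spray_can, wrench, screwdriver, wheel_nut, grease_jar, bearing from where it was at the start of the episode above 0.03 m).
It also fails if it takes over 64 s, if anything falls off the work surface, if the arm or the gripper's body presses on something with over 40 N, if the wrist force passes 120 N, or if a joint passes its speed limit or range.

ROBOT

A 6-joint arm with a two-finger parallel gripper is mounted at the origin on the work surface. World frame = base frame: x ahead of the robot, y to its left, z up, the work surface at z = 0. Lengths are in mm, angles in rad, forces in N, time in s.
With the tool pointing down it reaches from about 300 to 775 mm from the base axis. Payload 14.6 kg.
Tool frame: the origin (TCP) lies at the centre of the arm's flange, where the gripper is bolted on; the fingertips stand 199 mm ahead of it and the grasp point (between the pads) lies 180 mm ahead of it; z points along the fingers, y is the line along which they close (so a half turn about z gives the same grasp; the last joint's range is limited). The gripper opens to 94 mm and grips with 3 to 60 N. Pads are 16 mm wide; open, the fingers measure 119 mm over their backs; the gripper's body (75 mm by 177 mm) begins 78 mm behind the grasp point.
Start: joints at [1.271, 0.3, 1.521, -0, 1.321, -0.067], TCP at [126.885, 535.155, 404.646] pointing down, gripper open.
Joint ranges: [-3.03, 3.03], [-0.79, 2.21], [0.23, 2.52], [-1.04, 4.18], [0, 3.07], [-2.55, 2.55]. Speed limits (rad/s): [2.22, 2.22, 2.57, 3.14, 3.14, 3.14].

INTERFACE

Orientations are given as [roll, pitch, yaw] about the fixed x, y, z axes, in that order (R = Rz(yaw) Ry(pitch) Rx(roll)).
In Python, from cell import manip, optics, workorder gives the robot as it stands.
- The arm moves only by the tool step_arm, never from a script. Its argument "increments" is a list that holds one entry, the list of rows, each a list of 7 numbers: the turn, a rotation vector about the tool's x, y, z as a fraction of full scale, then the shift along the tool's x, y, z as a fraction of full scale, then the closure, from -1 (fully open) to 1 (shut). In form: [[[wx, wy, wz, tx, ty, tz, fingers], ...]]. A call has 1 to 5 rows; each row shifts and turns the commanded pose from where the row before left it, along the tool's axes as they then stand; what a row does not reach is not made up. Full scale, the value 1, is 40 mm for a shift and 45 degrees for a turn. A row lasts 1/10 s, in which the tool goes at most 50 mm and 8.59 degrees, less where a joint would pass 70% of its speed; a pose out of reach is approached as far as the arm can. A call with a number of a shift or a turn outside -1 to 1 is refused whole. A call with a gripper value outside its range is refused whole. The fingers move at their own pace and stop on an object; "newtons" is the grip in N (left out, the last holds). Time passes only in rows, so rows that do not move let the fingers close. It gives the time, the measured TCP pose, the force, the opening and the grip force at its end, in the units of the state.
- manip.read_state(): the state, without advancing time (a new reading comes with each control period).
- optics.camera(name): name is "side" or "top" or "wrist"; returns a dict with "frame" (480x640x3 uint8, red, green, blue), "range_z" (480x640 float32, mm along the optical axis (not along the pixel's ray), 0 where there is no reading), "mtx" (3x3 intrinsics, pixels), "cam_to_world" (4x4, takes a point from camera to world coordinates). Camera axes: x right, y down, z forward; pixel columns grow to the right and rows downward; lengths in mm; the calibration is good to about 2 mm. A picture is of the moment at which its call begins.
- workorder.sign_off(): hands the job in; it is judged then, once.
The state is a dict: "clock": time; "joints": joint angles; "qd": joint speeds; "effort": joint torques, N m; "eef_pos": TCP position; "eef_rot": TCP orientation; "wrist_force": force on the tool from outside, world axes, zero at the start; "moment": the same for the moment, N m; "finger_gap": finger opening in mm; "finger_force": force on a finger pad.
Only numpy, scipy, OpenCV 4.12 (cv2) and the standard library are available. Lean on these libraries where they do the work, as an engineer would, in place of code of your own. Each camera call takes 0.05 s, during which the arm holds its last target. There are 200 camera calls.

## Working session

There is one attempt and no reset: what is moved stays moved. The work goes in short steps, Python scripts to look and compute and a tool call to move; the robot and the scene stay as the last step left them, time stands still between calls to the robot, and variables do not carry over. Pictures are saved under pics/ and viewed, at most 10 in all, crops included, and the job is handed in when it is done.

Besides the shell and the picture viewer there is one more tool, called by a JSON object that holds its "method" and its "body". step_arm: Moves the arm, as the interface text tells. Its arguments: {"type":"object","properties":{"increments":{"type":"array","items":{"type":"array","items":{"type":"array","items":{"type":"number"}}}},"newtons":{"type":"number"}},"required":["increments"]}

```bash
mkdir -p pics; cat > h.py <<'E'
import numpy as np, cv2
from cell import manip, optics, workorder
def snap(name,fn=None):
    c=optics.camera(name); 
    if fn: cv2.imwrite('pics/'+fn,cv2.cvtColor(c['frame'],cv2.COLOR_RGB2BGR))
    return c
def cloud(c):
    z=c['range_z'].astype(float);v,u=np.mgrid[:480,:640];K=np.array(c['mtx'])
    p=np.stack([(u-K[0,2])/K[0,0]*z,(v-K[1,2])/K[1,1]*z,z],-1)
    T=np.array(c['cam_to_world']);w=p@T[:3,:3].T+T[:3,3];w[z==0]=np.nan
    return w
E
python3 - <<'E'
from h import *
print(manip.read_state())
for n in('top','side'):
    c=snap(n,n+'0.png');w=cloud(c);np.save(n+'.npy',w);print(n,np.round(c['cam_to_world'],2).tolist(),c['mtx'])
E
```

```text
{'clock': 0.0, 'joints': array([ 1.27142473e+00,  3.00471008e-01,  1.52160070e+00,  1.44511000e-06,
        1.32069234e+00, -6.66290545e-02]), 'qd': array([-0.00014496, -0.00101781, -0.00016454, -0.00209025,  0.00058578,
        0.00106428]), 'effort': array([-1.68480554e-03, -5.31812561e+01, -3.52721214e+01,  7.07562268e-02,
        2.46234139e-02, -1.05894815e-04]), 'eef_pos': array([126.86335231, 535.13130595, 404.07794309]), 'eef_rot': array([-3.14042394e+00, -7.93882635e-05,  2.90884970e+00]), 'wrist_force': array([ 0.44472501, -0.44920127,  0.25145698]), 'moment': array([-0.00169535,  0.03017411,  0.01591971]), 'finger_force': 0.0, 'finger_gap': 93.79098257155842}
top [[0.0, -1.0, 0.06, 497.57], [-1.0, -0.0, 0.01, 22.15], [-0.01, -0.06, -1.0, 1154.84], [0.0, 0.0, 0.0, 1.0]] [[575.97926944   0.         327.46808089]
 [  0.         575.97926944 227.92111381]
 [  0.           0.           1.        ]]
side [[0.71, -0.52, 0.48, 98.21], [-0.71, -0.49, 0.51, -471.21], [-0.02, -0.7, -0.71, 765.55], [0.0, 0.0, 0.0, 1.0]] [[490.70727811   0.         329.61690977]
 [  0.         490.70727811 245.36220353]
 [  0.           0.           1.        ]]
```

View pics/top0.png

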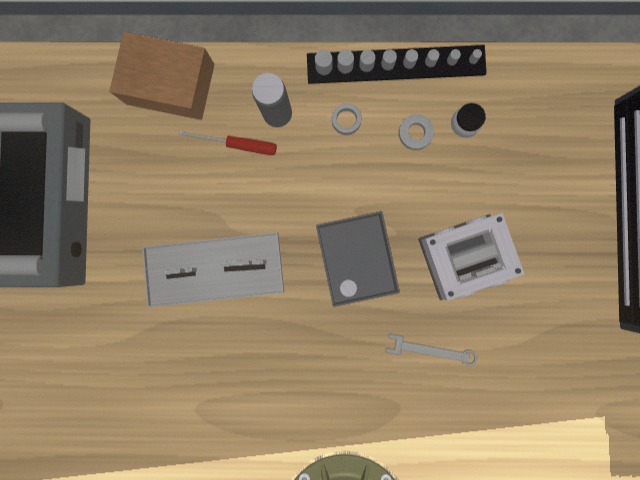

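The top view shows the tray at (214,270) with the small pad at (180,272) and the large pad at (245,265). The tote is at (358,258), with the piston at (348,288). The caliper is at (472,257), its fitted pad's tab apparently near (485,272).

```bash
python3 - <<'E'
from h import *
im=cv2.imread('pics/top0.png');w=np.load('top.npy')
a=cv2.resize(im[225:310,140:290],None,fx=5,fy=5,interpolation=3)[:300*2,:750]
b=cv2.resize(im[205:305,410:530],None,fx=5,fy=5,interpolation=3)
s=cv2.imread('pics/side0.png')
cv2.imwrite('pics/s.png',s)
c=np.zeros((590,800,3),np.uint8)
a=cv2.resize(im[228:308,140:290],(800,427),interpolation=3)[:, :]
c=np.vstack([cv2.resize(a,(562,300)),cv2.resize(im[210:303,410:530],(562,300))[:300]])
c=np.vstack([cv2.resize(im[228:308,140:290],(562,300),interpolation=3)])
d=cv2.resize(im[208:302,412:530],(376,300),interpolation=3)
top=np.zeros((300,800,3),np.uint8);top[:,:]=cv2.resize(np.hstack([cv2.resize(im[228:308,140:290],(500,267)),cv2.resize(im[208:302,412:530],(335,267))]),(800,300))
cv2.imwrite('pics/crop.png',top)
def rect(m,lab):
    p=w[m][:,:2].astype(np.float32); 
    if len(p)>5: print(lab,len(p),cv2.minAreaRect(p),p.mean(0),np.median(w[m][:,2]))
U=np.mgrid[:480,:640]; v,u=U
def box(x0,x1,y0,y1): return (u>=x0)&(u<x1)&(v>=y0)&(v<y1)
z=w[...,2]
print('table z',np.nanmedian(z[380:400,100:300]))
rect(box(135,295,225,315)&(z>-6+3)&(z<25),'tray')
rect(box(160,205,258,285)&(z>58),'rear tab')
rect(box(160,205,258,285)&(z>26)&(z<50),'rear sh')
rect(box(215,275,250,280)&(z>70),'front tab')
rect(box(215,275,250,280)&(z>36)&(z<65),'front sh')
rect(box(310,405,205,312)&(z>45)&(z<65),'tote rim')
rect(box(310,405,205,312)&(z>20)&(z<40),'piston')
rect(box(415,530,205,305)&(z>82)&(z<96),'cal top')
rect(box(415,530,205,305)&(z>110),'fit tab')
E
```

```text
table z 0.6800286086795495
tray 13368 ((480.9978942871094, 264.1079406738281), (178.6156768798828, 322.4095764160156), 0.3305601477622986) [480.40497 262.63022] 2.983853371808891
rear tab 80 ((478.923583984375, 326.047119140625), (7.943599224090576, 29.166336059570312), 6.59039831161499) [479.13705 323.67007] 78.01581682030485
rear sh 163 ((474.9223937988281, 325.13641357421875), (15.833111763000488, 57.69730758666992), 6.858468532562256) [473.9665 320.6032] 36.86929242174483
front tab 99 ((495.2164001464844, 198.67510986328125), (7.974334716796875, 36.673160552978516), 4.045201301574707) [495.28906 197.3973 ] 94.06883212561888
front sh 291 ((490.0476379394531, 197.6606903076172), (17.622873306274414, 79.31193542480469), 4.529229164123535) [489.09918 195.4826 ] 49.36159239789663
tote rim 697 ((504.6505126953125, -21.016387939453125), (160.0249786376953, 129.94317626953125), 12.162430763244629) [504.22867  -23.614883] 55.144703704432004
piston 408 ((504.8316345214844, -21.433883666992188), (152.625, 122.92291259765625), 12.143437385559082) [472.14346  -20.050615] 31.906438428271485
cal top 4668 ((509.7843933105469, -235.03810119628906), (128.1627655029297, 151.0172576904297), 19.05622100830078) [ 508.07422 -235.08823] 90.15220736350909
fit tab 126 ((482.27484130859375, -244.21063232421875), (8.224666595458984, 35.3996467590332), 18.395118713378906) [ 482.41614 -242.98479] 129.7284483035844
```

View pics/crop.png

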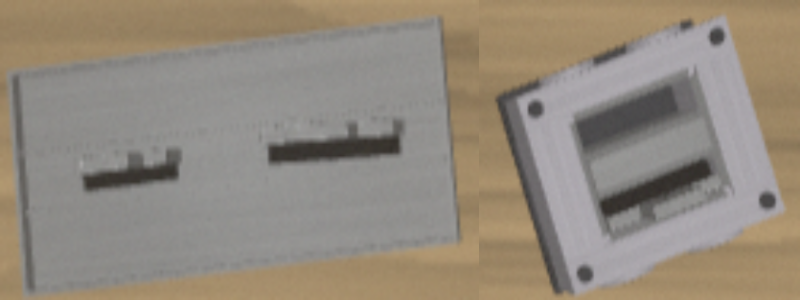

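View pics/side0.png

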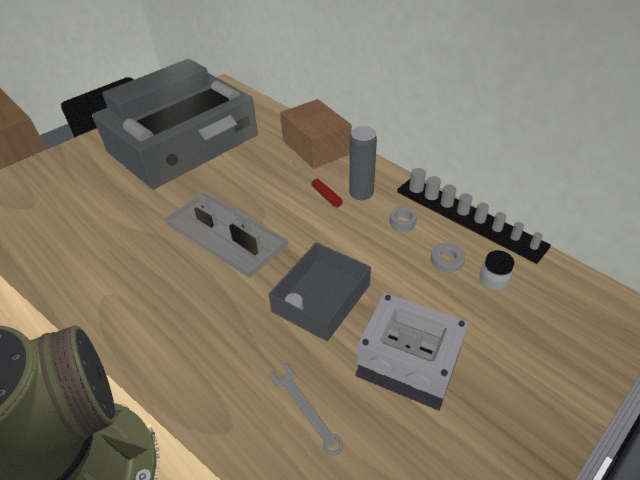

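The crops show the plates (light side) facing world +x in both tray pads. The fitted caliper pad is on the world -x side, so the empty window is on +x. The sizes match: tabs 8 mm thick, heights 78 and 94 mm, caliper top 90 mm. The piston gives the tote's orientation.

```bash
cat >> h.py <<'E'
from scipy.spatial.transform import Rotation as R
def plan(pos,yaw,n,nrot=None):
    """grasp point target (mm), tool yaw deg, tool straight down; prints n rows (tool-frame fractions)"""
    s=manip.read_state(); r=R.from_euler('xyz',s['eef_rot']); goal=R.from_euler('xyz',[np.pi,0,np.radians(yaw)])
    g=s['eef_pos']+r.apply([0,0,180]); rv=(r.inv()*goal).as_rotvec(); nrot=nrot or n
    d=np.array(pos)-(goal.apply([0,0,180])) ; dp=(d-s['eef_pos'])/n
    print('t',s['clock'],'grasp',g.round(1),'yaw',np.degrees(s['eef_rot'][2]).round(1),'delta',(dp*n).round(1),'rv deg',np.degrees(rv).round(1),'F',s['wrist_force'].round(1),'gap',round(s['finger_gap'],1),round(s['finger_force'],1))
    for i in range(n):
        w=rv/nrot if i<nrot else rv*0
        t=r.inv().apply(dp)/40
        print([round(x,3) for x in [*(w/np.radians(45)),*t]])
        r=r*R.from_rotvec(w)
E
python3 -c "
from h import *
plan([479,325,140],96,13)"
```

```text
t 0.1 grasp [126.8 535.  224.2] yaw 166.7 delta [ 352.1 -210.1  -84.2] rv deg [-0.1  0.  70.7] F [ 0.1  0.5 -0.3] gap 94.0 0.0
[np.float64(-0.0), np.float64(0.0), np.float64(0.121), np.float64(-0.752), np.float64(-0.237), np.float64(0.162)]
[np.float64(-0.0), np.float64(0.0), np.float64(0.121), np.float64(-0.771), np.float64(-0.165), np.float64(0.162)]
[np.float64(-0.0), np.float64(0.0), np.float64(0.121), np.float64(-0.783), np.float64(-0.091), np.float64(0.162)]
[np.float64(-0.0), np.float64(0.0), np.float64(0.121), np.float64(-0.788), np.float64(-0.016), np.float64(0.162)]
[np.float64(-0.0), np.float64(0.0), np.float64(0.121), np.float64(-0.786), np.float64(0.059), np.float64(0.162)]
[np.float64(-0.0), np.float64(0.0), np.float64(0.121), np.float64(-0.777), np.float64(0.133), np.float64(0.162)]
[np.float64(-0.0), np.float64(0.0), np.float64(0.121), np.float64(-0.761), np.float64(0.206), np.float64(0.162)]
[np.float64(-0.0), np.float64(0.0), np.float64(0.121), np.float64(-0.738), np.float64(0.277), np.float64(0.162)]
[np.float64(-0.0), np.float64(0.0), np.float64(0.121), np.float64(-0.709), np.float64(0.346), np.float64(0.162)]
[np.float64(-0.0), np.float64(0.0), np.float64(0.121), np.float64(-0.673), np.float64(0.411), np.float64(0.162)]
[np.float64(-0.0), np.float64(0.0), np.float64(0.121), np.float64(-0.631), np.float64(0.473), np.float64(0.162)]
[np.float64(-0.0), np.float64(0.0), np.float64(0.121), np.float64(-0.583), np.float64(0.531), np.float64(0.162)]
[np.float64(-0.0), np.float64(0.0), np.float64(0.121), np.float64(-0.53), np.float64(0.584), np.float64(0.162)]
```

{"method": "step_arm", "body": {"increments": [[[0,0,0.12,-0.75,-0.24,0.16,-1],[0,0,0.12,-0.77,-0.17,0.16,-1],[0,0,0.12,-0.78,-0.09,0.16,-1],[0,0,0.12,-0.79,-0.02,0.16,-1],[0,0,0.12,-0.79,0.06,0.16,-1]]], "newtons": 30}}

```text
clock: 0.6
eef_pos: [263.2, 453.3, 372.1]
eef_rot: [-3.141, 0.0, 2.434]
wrist_force: [-0.7, 0.6, -0.1]
finger_gap: 94.1
finger_force: 0.0
```

{"method": "step_arm", "body": {"increments": [[[0,0,0.12,-0.78,0.13,0.16,-1],[0,0,0.12,-0.76,0.21,0.16,-1],[0,0,0.12,-0.74,0.28,0.16,-1],[0,0,0.12,-0.71,0.35,0.16,-1],[0,0,0.12,-0.67,0.41,0.16,-1]]]}}

```text
clock: 1.1
eef_pos: [399.3, 373.2, 340.1]
eef_rot: [-3.141, 0.0, 1.962]
wrist_force: [0.1, -0.5, -0.6]
finger_gap: 94.1
finger_force: 0.0
```

{"method": "step_arm", "body": {"increments": [[[0,0,0.12,-0.63,0.47,0.16,-1],[0,0,0.12,-0.58,0.53,0.16,-1],[0,0,0.12,-0.53,0.58,0.16,-1],[0,0,0,0,0,0,-1],[0,0,0,0,0,0,-1]]]}}

```text
clock: 1.6
eef_pos: [479.6, 326.0, 321.0]
eef_rot: [-3.141, 0.0, 1.684]
wrist_force: [0.4, 0.2, -0.6]
finger_gap: 93.9
finger_force: 0.0
```

```bash
python3 - <<'E'
from h import *
c=snap('wrist','w1.png');w=cloud(c);z=w[...,2]
near=(abs(w[...,0]-480)<60)
def rect(m,lab):
    p=w[m][:,:2].astype(np.float32)
    if len(p)>5: print(lab,len(p),cv2.minAreaRect(p),p.mean(0).round(1),np.median(w[m][:,2]).round(1))
y=w[...,1]
rect(near&(z>65)&(z<84)&(y>270)&(y<370),'rear tab')
rect(near&(z>30)&(z<48)&(y>270)&(y<370),'rear sh')
rect(near&(z>82)&(z<100)&(y>150)&(y<250),'front tab')
rect(near&(z>42)&(z<60)&(y>150)&(y<260),'front sh')
plan([479,325,66],96,3)
E
```

```text
rear tab 596 ((478.3250732421875, 326.8866271972656), (7.757612228393555, 28.340131759643555), 6.412346839904785) [478.3 328.6] 77.9
rear sh 936 ((473.90753173828125, 328.0924987792969), (15.30581283569336, 52.60350799560547), 5.736144065856934) [471.8 333.4] 36.4
front tab 428 ((494.5503845214844, 205.50238037109375), (8.068117141723633, 25.937767028808594), 4.105727672576904) [494.  211.6] 93.4
front sh 636 ((486.35546875, 200.47549438476562), (79.87145233154297, 17.35654640197754), 88.4625015258789) [487.7 192.5] 47.8
t 1.65 grasp [479.  326.4 141.3] yaw 96.5 delta [ -0.1  -1.5 -75.3] rv deg [-0.   0.   0.5] F [-0.4 -0.1 -0.2] gap 94.0 0.0
[np.float64(-0.0), np.float64(0.0), np.float64(0.004), np.float64(-0.012), np.float64(-0.002), np.float64(0.628)]
[np.float64(-0.0), np.float64(0.0), np.float64(0.004), np.float64(-0.012), np.float64(-0.002), np.float64(0.628)]
[np.float64(-0.0), np.float64(0.0), np.float64(0.004), np.float64(-0.012), np.float64(-0.002), np.float64(0.628)]
```

View pics/w1.png

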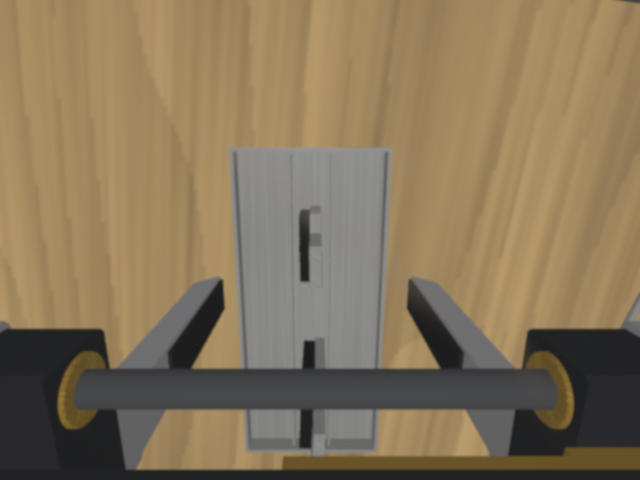

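The wrist view shows the rear pad centred between the fingers (tab near (315,225)). Descend and close.

{"method": "step_arm", "body": {"increments": [[[0,0,0,0,0,0.8,-1],[0,0,0,0,0,0.7,-1],[0,0,0,0,0,0.38,-1],[0,0,0,0,0,0,-1],[0,0,0,0,0,0,1]]], "newtons": 30}}

```text
clock: 2.15
eef_pos: [479.5, 326.7, 247.3]
eef_rot: [3.141, -0.0, 1.685]
wrist_force: [-0.2, -0.1, 0.2]
finger_gap: 88.7
finger_force: 0.0
```

{"method": "step_arm", "body": {"increments": [[[0,0,0,0,0,0,1],[0,0,0,0,0,0,1],[0,0,0,0,0,0,1],[0,0,0,0,0,0,1],[0,0,0,0,0,0,1]]]}}

```text
clock: 2.65
eef_pos: [479.6, 326.2, 246.4]
eef_rot: [3.141, -0.0, 1.684]
wrist_force: [0.6, -0.1, 0.1]
finger_gap: 49.4
finger_force: 0.0
```

{"method": "step_arm", "body": {"increments": [[[0,0,0,0,0,0,1],[0,0,0,0,0,0,1],[0,0,0,0,0,0,1],[0,0,0,0,0,0,1],[0,0,0,0,0,0,1]]]}}

```text
clock: 3.15
eef_pos: [479.6, 326.2, 246.2]
eef_rot: [-3.142, 0.0, 1.684]
wrist_force: [-0.3, -0.3, 0.2]
finger_gap: 9.1
finger_force: 0.0
```

{"method": "step_arm", "body": {"increments": [[[0,0,0,0,0,0,1],[0,0,0,0,0,0,1],[0,0,0,0,0,-0.3,1],[0,0,0,0,0,-0.7,1],[0,0,0,0,0,-0.9,1]]]}}

```text
clock: 3.65
eef_pos: [479.3, 326.0, 322.6]
eef_rot: [-3.139, 0.001, 1.684]
wrist_force: [-0.3, 0.5, -0.9]
finger_gap: 7.6
finger_force: 30.0
```

```bash
python3 - <<'E'
from h import *
plan([533,-15,142],102,10)
E
```

```text
t 3.65 grasp [478.9 325.8 142.6] yaw 96.5 delta [  53.7 -341.    -0.6] rv deg [-0.1  0.1 -5.5] F [-0.3  0.5 -0.9] gap 7.6 30.0
[np.float64(-0.0), np.float64(0.0), np.float64(-0.012), np.float64(-0.862), np.float64(0.037), np.float64(0.002)]
[np.float64(-0.0), np.float64(0.0), np.float64(-0.012), np.float64(-0.863), np.float64(0.029), np.float64(0.002)]
[np.float64(-0.0), np.float64(0.0), np.float64(-0.012), np.float64(-0.863), np.float64(0.021), np.float64(0.002)]
[np.float64(-0.0), np.float64(0.0), np.float64(-0.012), np.float64(-0.863), np.float64(0.012), np.float64(0.002)]
[np.float64(-0.0), np.float64(0.0), np.float64(-0.012), np.float64(-0.863), np.float64(0.004), np.float64(0.002)]
[np.float64(-0.0), np.float64(0.0), np.float64(-0.012), np.float64(-0.863), np.float64(-0.004), np.float64(0.002)]
[np.float64(-0.0), np.float64(0.0), np.float64(-0.012), np.float64(-0.863), np.float64(-0.013), np.float64(0.002)]
[np.float64(-0.0), np.float64(0.0), np.float64(-0.012), np.float64(-0.863), np.float64(-0.021), np.float64(0.002)]
[np.float64(-0.0), np.float64(0.0), np.float64(-0.012), np.float64(-0.863), np.float64(-0.029), np.float64(0.002)]
[np.float64(-0.0), np.float64(0.0), np.float64(-0.012), np.float64(-0.862), np.float64(-0.038), np.float64(0.002)]
```

The held pad would cross the front tab (94 mm), so I raise it 50 mm first.

{"method": "step_arm", "body": {"increments": [[[0,0,0,0,0,-0.7,1],[0,0,0,0,0,-0.7,1],[0,0,-0.012,-0.5,0.02,0,1],[0,0,-0.012,-0.86,0.03,0,1],[0,0,-0.012,-0.86,0.02,0,1]]]}}

```text
clock: 4.15
eef_pos: [493.0, 237.6, 379.1]
eef_rot: [3.141, -0.0, 1.713]
wrist_force: [0.7, 0.3, -2.3]
finger_gap: 7.8
finger_force: 30.0
```

{"method": "step_arm", "body": {"increments": [[[0,0,-0.012,-0.86,0.02,0,1],[0,0,-0.012,-0.86,0.01,0,1],[0,0,-0.012,-0.86,0,0,1],[0,0,-0.012,-0.86,0,0,1],[0,0,-0.012,-0.86,-0.01,0,1]]]}}

```text
clock: 4.65
eef_pos: [521.3, 67.3, 379.1]
eef_rot: [3.141, 0.0, 1.759]
wrist_force: [-0.2, 0.3, -2.5]
finger_gap: 8.0
finger_force: 30.0
```

{"method": "step_arm", "body": {"increments": [[[0,0,-0.012,-0.86,-0.02,0,1],[0,0,-0.012,-0.86,-0.03,0,1],[0,0,-0.012,-0.5,-0.03,0,1],[0,0,0,0,0,0,1],[0,0,0,0,0,0,1]]]}}

```text
clock: 5.15
eef_pos: [535.5, -18.9, 378.7]
eef_rot: [3.141, -0.0, 1.786]
wrist_force: [0.5, -0.3, -2.6]
finger_gap: 7.8
finger_force: 30.0
```

```bash
python3 - <<'E'
from h import *
plan([533,-15,68],102,6,1)
snap('wrist','w2.png')
E
```

```text
t 5.15 grasp [535.5 -18.9 198.7] yaw 102.4 delta [  -2.5    3.9 -130.7] rv deg [ 0.  -0.   0.4] F [ 0.5 -0.3 -2.6] gap 7.8 30.0
[np.float64(0.0), np.float64(-0.0), np.float64(0.008), np.float64(0.018), np.float64(-0.007), np.float64(0.545)]
[np.float64(0.0), np.float64(-0.0), np.float64(0.0), np.float64(0.018), np.float64(-0.007), np.float64(0.545)]
[np.float64(0.0), np.float64(-0.0), np.float64(0.0), np.float64(0.018), np.float64(-0.007), np.float64(0.545)]
[np.float64(0.0), np.float64(-0.0), np.float64(0.0), np.float64(0.018), np.float64(-0.007), np.float64(0.545)]
[np.float64(0.0), np.float64(-0.0), np.float64(0.0), np.float64(0.018), np.float64(-0.007), np.float64(0.545)]
[np.float64(0.0), np.float64(-0.0), np.float64(0.0), np.float64(0.018), np.float64(-0.007), np.float64(0.545)]
```

View pics/w2.png

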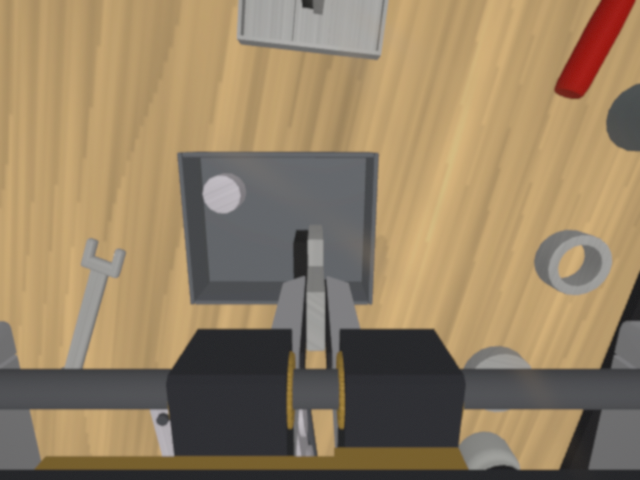

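The pad is held at (315,240) over the tote's free half, with the piston at (222,193) clear. Lower and release partially.

{"method": "step_arm", "body": {"increments": [[[0,0,0,0.05,-0.02,0.8,1],[0,0,0,0.05,-0.02,0.9,1],[0,0,0,0,0,0.9,1],[0,0,0,0,0,0.5,1],[0,0,0,0,0,0.15,1]]]}}

```text
clock: 5.7
eef_pos: [532.7, -14.4, 246.4]
eef_rot: [-3.138, -0.001, 1.788]
wrist_force: [-0.1, 0.6, -2.0]
finger_gap: 8.0
finger_force: 30.0
```

{"method": "step_arm", "body": {"increments": [[[0,0,0,0,0,0,1],[0,0,0,0,0,0,1]]]}}

```text
clock: 5.9
eef_pos: [533.6, -15.1, 249.6]
eef_rot: [3.14, 0.001, 1.788]
wrist_force: [0.1, 0.0, -1.6]
finger_gap: 7.4
finger_force: 30.0
```

{"method": "step_arm", "body": {"increments": [[[0,0,0,0,0,0.05,1],[0,0,0,0,0,0.03,1],[0,0,0,0,0,0,1],[0,0,0,0,0,0,0.65],[0,0,0,0,0,0,0.65]]]}}

```text
clock: 6.4
eef_pos: [533.3, -15.5, 245.4]
eef_rot: [3.141, 0.0, 1.787]
wrist_force: [0.3, -0.3, -0.0]
finger_gap: 16.0
finger_force: 0.0
```

{"method": "step_arm", "body": {"increments": [[[0,0,0,0,0,0,0.65],[0,0,0,0,0,0,0.65],[0,0,0,0,0,0,0.65]]]}}

```text
clock: 6.7
eef_pos: [533.2, -15.5, 245.0]
eef_rot: [-3.142, 0.0, 1.787]
wrist_force: [-0.2, 0.1, 0.0]
finger_gap: 16.7
finger_force: 0.0
```

{"method": "step_arm", "body": {"increments": [[[0,0,0,0,0,-0.3,0.65],[0,0,0,0,0,-0.8,0.65],[0,0,0,0,0,-0.9,0.65],[0,0,0,0,0,-0.9,0],[0,0,0,0,0,0,-1]]]}}

```text
clock: 7.2
eef_pos: [533.5, -15.4, 366.7]
eef_rot: [3.134, 0.003, 1.787]
wrist_force: [0.6, -0.3, -0.3]
finger_gap: 28.9
finger_force: 0.0
```

```bash
python3 - <<'E'
from h import *
snap('wrist','w3.png')
plan([495,199.5,180],94.3,8)
E
```

```text
t 7.25 grasp [534.1 -15.5 183.9] yaw 102.4 delta [-38.2 214.9  -3.9] rv deg [0.3 0.1 8.1] F [-0.9  0.2 -0.6] gap 32.9 0.0
[np.float64(0.001), np.float64(0.0), np.float64(0.023), np.float64(0.682), np.float64(0.028), np.float64(0.011)]
[np.float64(0.001), np.float64(0.0), np.float64(0.023), np.float64(0.682), np.float64(0.016), np.float64(0.011)]
[np.float64(0.001), np.float64(0.0), np.float64(0.023), np.float64(0.682), np.float64(0.003), np.float64(0.011)]
[np.float64(0.001), np.float64(0.0), np.float64(0.023), np.float64(0.682), np.float64(-0.009), np.float64(0.012)]
[np.float64(0.001), np.float64(0.0), np.float64(0.023), np.float64(0.682), np.float64(-0.021), np.float64(0.012)]
[np.float64(0.001), np.float64(0.0), np.float64(0.023), np.float64(0.681), np.float64(-0.033), np.float64(0.012)]
[np.float64(0.001), np.float64(0.0), np.float64(0.023), np.float64(0.681), np.float64(-0.045), np.float64(0.012)]
[np.float64(0.001), np.float64(0.0), np.float64(0.023), np.float64(0.68), np.float64(-0.057), np.float64(0.012)]
```

View pics/w3.png

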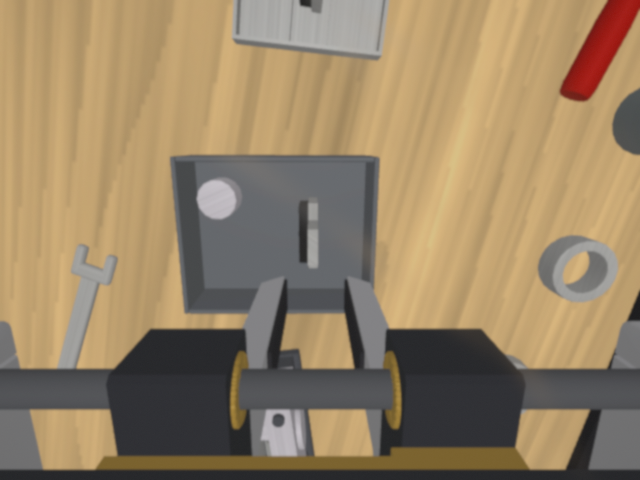

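The small pad stands in the tote at (310,232), released. On to the large pad.

{"method": "step_arm", "body": {"increments": [[[0,0,0.023,0.68,0.03,0,-1],[0,0,0.023,0.68,0.02,0,-1],[0,0,0.023,0.68,0,0,-1],[0,0,0.023,0.68,-0.01,0,-1],[0,0,0.023,0.68,-0.02,0,-1]]]}}

```text
clock: 7.75
eef_pos: [509.1, 119.6, 360.3]
eef_rot: [-3.14, 0.0, 1.696]
wrist_force: [0.8, -0.4, 0.0]
finger_gap: 73.4
finger_force: 0.0
```

{"method": "step_arm", "body": {"increments": [[[0,0,0.023,0.68,-0.03,0,-1],[0,0,0.023,0.68,-0.05,0,-1],[0,0,0.023,0.6,-0.06,0,-1],[0,0,0,0,0,0,-1],[0,0,0,0,0,0,-1]]]}}

```text
clock: 8.25
eef_pos: [495.4, 195.8, 360.4]
eef_rot: [-3.14, 0.0, 1.644]
wrist_force: [-0.3, 0.6, 0.1]
finger_gap: 93.9
finger_force: 0.0
```

```bash
python3 - <<'E'
from h import *
c=snap('wrist');w=cloud(c);x,y,z=w[...,0],w[...,1],w[...,2]
near=abs(x-492)<40
for lab,a,b in(('tab',84,100),('sh',44,58)):
    m=near&(z>a)&(z<b)&(y>140)&(y<262);p=w[m][:,:2].astype(np.float32);print(lab,len(p),cv2.minAreaRect(p),np.median(z[m]))
plan([495,199.5,79],94.3,4,1)
E
```

```text
tab 633 ((494.98931884765625, 199.657470703125), (7.672637462615967, 35.9860725402832), 4.127457141876221) 94.06479997682771
sh 1457 ((489.7638854980469, 199.420166015625), (17.732423782348633, 79.54996490478516), 4.405220985412598) 48.38547972903763
t 8.3 grasp [495.4 195.2 180.6] yaw 94.1 delta [  -0.6    4.2 -101.6] rv deg [-0.1  0.  -0.2] F [-0.3 -0.2  0.1] gap 93.9 0.0
[np.float64(-0.001), np.float64(0.0), np.float64(-0.004), np.float64(0.027), np.float64(-0.001), np.float64(0.635)]
[np.float64(-0.0), np.float64(0.0), np.float64(-0.0), np.float64(0.026), np.float64(-0.002), np.float64(0.635)]
[np.float64(-0.0), np.float64(0.0), np.float64(-0.0), np.float64(0.026), np.float64(-0.002), np.float64(0.635)]
[np.float64(-0.0), np.float64(0.0), np.float64(-0.0), np.float64(0.026), np.float64(-0.002), np.float64(0.635)]
```

{"method": "step_arm", "body": {"increments": [[[0,0,0,0.05,0,0.7,-1],[0,0,0,0.05,0,0.8,-1],[0,0,0,0,0,0.7,0],[0,0,0,0,0,0.34,1],[0,0,0,0,0,0,1]]], "newtons": 50}}

```text
clock: 8.8
eef_pos: [495.2, 199.1, 258.1]
eef_rot: [-3.139, 0.001, 1.642]
wrist_force: [0.2, -0.0, -0.0]
finger_gap: 73.4
finger_force: 0.0
```

{"method": "step_arm", "body": {"increments": [[[0,0,0,0,0,0,1],[0,0,0,0,0,0,1],[0,0,0,0,0,0,1],[0,0,0,0,0,0,1],[0,0,0,0,0,0,1]]]}}

```text
clock: 9.3
eef_pos: [495.3, 199.9, 259.8]
eef_rot: [3.141, -0.0, 1.643]
wrist_force: [-0.3, 0.6, 0.2]
finger_gap: 33.5
finger_force: 0.0
```

{"method": "step_arm", "body": {"increments": [[[0,0,0,0,0,0,1],[0,0,0,0,0,0,1],[0,0,0,0,0,0,1],[0,0,0,0,0,0,1],[0,0,0,0,0,0,1]]]}}

```text
clock: 9.8
eef_pos: [495.2, 199.9, 259.4]
eef_rot: [-3.142, 0.0, 1.643]
wrist_force: [-0.2, -0.2, -0.2]
finger_gap: 7.6
finger_force: 50.0
```

```bash
python3 -c "
from h import *
plan([537,-225.6,210],109,14)"
```

```text
t 9.8 grasp [495.2 199.9  79.4] yaw 94.1 delta [  41.8 -425.5  130.6] rv deg [ -0.    0.  -14.9] F [-0.2 -0.2 -0.2] gap 7.6 50.0
[np.float64(-0.0), np.float64(0.0), np.float64(-0.024), np.float64(-0.763), np.float64(0.02), np.float64(-0.233)]
[np.float64(-0.0), np.float64(0.0), np.float64(-0.024), np.float64(-0.763), np.float64(0.006), np.float64(-0.233)]
[np.float64(-0.0), np.float64(0.0), np.float64(-0.024), np.float64(-0.763), np.float64(-0.009), np.float64(-0.233)]
[np.float64(-0.0), np.float64(0.0), np.float64(-0.024), np.float64(-0.763), np.float64(-0.023), np.float64(-0.233)]
[np.float64(-0.0), np.float64(0.0), np.float64(-0.024), np.float64(-0.763), np.float64(-0.037), np.float64(-0.233)]
[np.float64(-0.0), np.float64(0.0), np.float64(-0.024), np.float64(-0.762), np.float64(-0.051), np.float64(-0.233)]
[np.float64(-0.0), np.float64(0.0), np.float64(-0.024), np.float64(-0.761), np.float64(-0.065), np.float64(-0.233)]
[np.float64(-0.0), np.float64(0.0), np.float64(-0.024), np.float64(-0.759), np.float64(-0.079), np.float64(-0.233)]
[np.float64(-0.0), np.float64(0.0), np.float64(-0.024), np.float64(-0.758), np.float64(-0.093), np.float64(-0.233)]
[np.float64(-0.0), np.float64(0.0), np.float64(-0.024), np.float64(-0.756), np.float64(-0.107), np.float64(-0.233)]
[np.float64(-0.0), np.float64(0.0), np.float64(-0.024), np.float64(-0.754), np.float64(-0.121), np.float64(-0.233)]
[np.float64(-0.0), np.float64(0.0), np.float64(-0.024), np.float64(-0.751), np.float64(-0.135), np.float64(-0.233)]
[np.float64(-0.0), np.float64(0.0), np.float64(-0.024), np.float64(-0.749), np.float64(-0.149), np.float64(-0.233)]
[np.float64(-0.0), np.float64(0.0), np.float64(-0.024), np.float64(-0.746), np.float64(-0.163), np.float64(-0.233)]
```

{"method": "step_arm", "body": {"increments": [[[0,0,0,0,0,-0.4,1],[0,0,0,0,0,-0.9,1],[0,0,0,0,0,-0.9,1],[0,0,0,0,0,-0.9,1],[0,0,-0.024,-0.5,0.02,-0.17,1]]]}}

```text
clock: 10.3
eef_pos: [497.4, 181.0, 394.0]
eef_rot: [3.136, -0.001, 1.664]
wrist_force: [0.8, 0.0, -5.2]
finger_gap: 7.7
finger_force: 50.0
```

{"method": "step_arm", "body": {"increments": [[[0,0,-0.024,-0.76,0.01,0,1],[0,0,-0.024,-0.76,-0.01,0,1],[0,0,-0.024,-0.76,-0.02,0,1],[0,0,-0.024,-0.76,-0.04,0,1],[0,0,-0.024,-0.76,-0.05,0,1]]]}}

```text
clock: 10.8
eef_pos: [512.4, 27.4, 389.7]
eef_rot: [-3.14, -0.0, 1.757]
wrist_force: [0.3, -0.8, -4.4]
finger_gap: 7.1
finger_force: 50.0
```

{"method": "step_arm", "body": {"increments": [[[0,0,-0.024,-0.76,-0.07,0,1],[0,0,-0.024,-0.76,-0.08,0,1],[0,0,-0.024,-0.76,-0.09,0,1],[0,0,-0.024,-0.76,-0.11,0,1],[0,0,-0.024,-0.75,-0.12,0,1]]]}}

```text
clock: 11.3
eef_pos: [527.6, -124.7, 389.6]
eef_rot: [-3.141, -0.001, 1.851]
wrist_force: [-0.1, 0.6, -4.6]
finger_gap: 7.7
finger_force: 50.0
```

{"method": "step_arm", "body": {"increments": [[[0,0,-0.024,-0.75,-0.14,0,1],[0,0,-0.024,-0.75,-0.15,0,1],[0,0,-0.024,-0.7,-0.16,0,1],[0,0,0,0,0,0,1],[0,0,0,0,0,0,1]]]}}

```text
clock: 11.8
eef_pos: [536.2, -213.0, 389.5]
eef_rot: [-3.141, -0.001, 1.905]
wrist_force: [-0.4, 1.1, -4.3]
finger_gap: 7.4
finger_force: 50.0
```

```bash
python3 - <<'E'
from h import *
plan([537,-225.6,170],109,2,1)
c=snap('wrist','w4.png');w=cloud(c);x,y,z=w[...,0],w[...,1],w[...,2]
def rect(m,lab):
    p=w[m][:,:2].astype(np.float32)
    if len(p)>5: print(lab,len(p),cv2.minAreaRect(p),np.median(z[m]))
n=np.hypot(x-537,y+226)<60
for a,b in((218,232),(178,192),(172,178)): rect(n&(z>a)&(z<b),(a,b))
n=np.hypot(x-510,y+235)<120
rect(n&(z>83)&(z<97),'caltop');rect(n&(z>122)&(z<134),'fit tab')
c=snap('side','s4.png');w=cloud(c);x,y,z=w[...,0],w[...,1],w[...,2]
E
```

```text
t 11.8 grasp [ 536.  -212.9  209.5] yaw 109.2 delta [  0.8 -12.6 -39.5] rv deg [-0.1 -0.1  0.2] F [-0.4  1.1 -4.3] gap 7.4 50.0
[np.float64(-0.001), np.float64(-0.002), np.float64(0.004), np.float64(-0.152), np.float64(-0.042), np.float64(0.493)]
[np.float64(-0.0), np.float64(-0.0), np.float64(0.0), np.float64(-0.152), np.float64(-0.042), np.float64(0.493)]
(218, 232) 2308 ((538.656982421875, -210.45848083496094), (29.469505310058594, 35.10225296020508), 42.53493881225586) 224.1702066587925
(178, 192) 1441 ((523.5853881835938, -193.61944580078125), (21.501197814941406, 34.08997344970703), 25.93963050842285) 183.13448756278126
(172, 178) 449 ((519.6697998046875, -194.21730041503906), (16.39214324951172, 38.59780502319336), 3.8670942783355713) 177.59620788352464
caltop 18193 ((506.9259338378906, -226.601806640625), (120.42047119140625, 132.8870849609375), 19.259174346923828) 89.9231167731989
fit tab 740 ((482.642822265625, -244.20701599121094), (8.314248085021973, 36.45611572265625), 18.872255325317383) 129.79509995579872
```

View pics/w4.png

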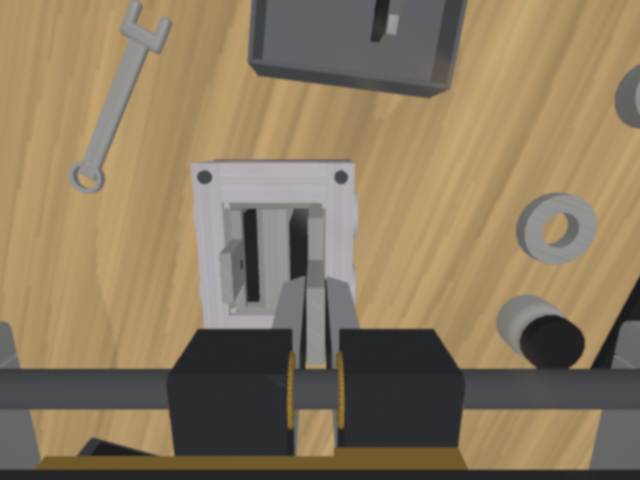

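The pad (black lining, (300,245)) hangs above the empty window with the lining facing the steel plate, and the fitted tab is at (232,275). Move over the window and check the pad in the grip.

{"method": "step_arm", "body": {"increments": [[[0,0,0.004,-0.2,-0.04,0.4,1],[0,0,0,-0.1,-0.04,0.4,1],[0,0,0,0,0,0.14,1],[0,0,0,0,0,0,1],[0,0,0,0,0,0,1]]]}}

```text
clock: 12.4
eef_pos: [537.4, -225.0, 353.0]
eef_rot: [3.141, 0.0, 1.904]
wrist_force: [-0.3, -0.2, -3.3]
finger_gap: 7.9
finger_force: 50.0
```

```bash
python3 - <<'E'
from h import *
plan([537.4,-225.4,117],108.9,4,1)
s=manip.read_state();r=R.from_euler('xyz',s['eef_rot']);g=s['eef_pos']+r.apply([0,0,180])
c=snap('wrist');w=cloud(c)
ps=np.radians(18.9);X=np.array([np.cos(ps),np.sin(ps)]);Y=np.array([-X[1],X[0]])
d=w[...,:2]-g[:2];px,py,pz=d@X,d@Y,w[...,2]-g[2]
for lab,m in(('shoulder',(abs(px)<18)&(py>20)&(py<60)&(pz<-15)&(pz>-35)),('low',(abs(px)<18)&(py>20)&(py<60)&(pz<-35)&(pz>-75))):
    if m.sum()>5:print(lab,m.sum(),'px',np.percentile(px[m],[1,50,99]).round(1),'py',np.percentile(py[m],[1,50,99]).round(1),'pz',np.percentile(pz[m],[1,25,50,75,99]).round(1))
# caliper top hole edges in pad frame about the target
d=w[...,:2]-np.array([532.5,-227]);cx,cy=d@X,d@Y
m=(abs(pz+g[2]-90)<2)&(abs(cx)<60)
for y0 in(25,30,35):
    q=np.sort(cx[m&(abs(cy-y0)<1.5)]);i=np.where(np.diff(q)>5)[0];print(y0,[(q[k].round(1),q[k+1].round(1)) for k in i])
q=np.sort(cy[m&(abs(cx)<8)]);print('y edge',q[q>20][:3] if len(q) else None)
E
```

```text
t 12.4 grasp [ 537.5 -225.1  173. ] yaw 109.1 delta [ -0.   -0.4 -56. ] rv deg [0.  0.  0.2] F [-0.3 -0.2 -3.3] gap 7.9 50.0
[np.float64(0.0), np.float64(0.0), np.float64(0.004), np.float64(-0.002), np.float64(-0.001), np.float64(0.35)]
[np.float64(0.0), np.float64(0.0), np.float64(0.0), np.float64(-0.002), np.float64(-0.001), np.float64(0.35)]
[np.float64(0.0), np.float64(0.0), np.float64(0.0), np.float64(-0.002), np.float64(-0.001), np.float64(0.35)]
[np.float64(0.0), np.float64(0.0), np.float64(0.0), np.float64(-0.002), np.float64(-0.001), np.float64(0.35)]
shoulder 1233 px [-14.3  -4.3   3.4] py [20.2 29.7 39.6] pz [-34.  -31.3 -29.5 -25.3 -24.1]
low 344 px [-14.   -5.7   3.3] py [36.2 36.7 39.8] pz [-73.6 -62.  -52.4 -43.3 -35.6]
25 [(np.float64(-49.0), np.float64(-34.7)), (np.float64(-13.3), np.float64(12.0))]
30 [(np.float64(-49.0), np.float64(-35.8)), (np.float64(-12.6), np.float64(12.5))]
35 [(np.float64(-49.0), np.float64(-35.6)), (np.float64(-12.5), np.float64(11.9))]
y edge [42.07393873 43.35726674 43.37875896]
```

The held pad sits as planned: shoulders 25 mm below the grasp point, width to +39.8. The window is centred within 0.5 mm. Inserting.

{"method": "step_arm", "body": {"increments": [[[0,0,0.004,0,0,0.25,1],[0,0,0,0,0,0.25,1],[0,0,0,0,0,0.1,1],[0,0,0,0,0,0.1,1],[0,0,0,0,0,0,1]]]}}

```text
clock: 12.95
eef_pos: [537.2, -225.2, 324.0]
eef_rot: [-3.141, -0.001, 1.9]
wrist_force: [-0.4, 0.2, -4.8]
finger_gap: 7.6
finger_force: 50.0
```

```bash
python3 -c "
from h import *
plan([537.2,-225.5,115],108.9,4,1)"
```

```text
t 12.95 grasp [ 537.1 -225.2  144. ] yaw 108.9 delta [ -0.   -0.3 -29. ] rv deg [-0. -0. -0.] F [-0.4  0.2 -4.8] gap 7.6 50.0
[np.float64(-0.001), np.float64(-0.001), np.float64(-0.0), np.float64(-0.002), np.float64(-0.001), np.float64(0.181)]
[np.float64(-0.0), np.float64(-0.0), np.float64(-0.0), np.float64(-0.001), np.float64(-0.001), np.float64(0.181)]
[np.float64(-0.0), np.float64(-0.0), np.float64(-0.0), np.float64(-0.001), np.float64(-0.001), np.float64(0.181)]
[np.float64(-0.0), np.float64(-0.0), np.float64(-0.0), np.float64(-0.001), np.float64(-0.001), np.float64(0.181)]
```

Pad bottom is at about 69 mm with no contact force. Continue down.

{"method": "step_arm", "body": {"increments": [[[0,0,0,0,0,0.18,1],[0,0,0,0,0,0.18,1],[0,0,0,0,0,0.18,1],[0,0,0,0,0,0.1,1],[0,0,0,0,0,0.07,1]]]}}

```text
clock: 13.45
eef_pos: [537.3, -225.2, 295.7]
eef_rot: [-3.141, -0.0, 1.9]
wrist_force: [-0.8, 0.2, -4.8]
finger_gap: 7.6
finger_force: 50.0
```

{"method": "step_arm", "body": {"increments": [[[0,0,0,0,0,0,1],[0,0,0,0,0,0,1],[0,0,0,0,0,0,1],[0,0,0,0,0,0,1],[0,0,0,0,0,0,1]]]}}

```text
clock: 13.95
eef_pos: [537.3, -225.2, 296.4]
eef_rot: [3.141, 0.0, 1.9]
wrist_force: [0.3, 0.1, -5.1]
finger_gap: 7.5
finger_force: 50.0
```

```bash
python3 - <<'E'
from h import *
plan([537.2,-225.5,115],108.9,1)
s=manip.read_state();r=R.from_euler('xyz',s['eef_rot']);g=s['eef_pos']+r.apply([0,0,180])
c=snap('wrist','w5.png');w=cloud(c)
ps=np.radians(18.9);X=np.array([np.cos(ps),np.sin(ps)]);Y=np.array([-X[1],X[0]])
d=w[...,:2]-g[:2];px,py,z=d@X,d@Y,w[...,2]
for a,b in((-3,3),(-12,-6),(10,30),(40,47)):
    m=(px>a)&(px<b)&(py>24)&(py<(38 if a<10 else 60));print((a,b),m.sum(),np.percentile(z[m],[5,50,95]).round(1) if m.sum() else '')
w2=cloud(snap('top'));p=w2[258:285,160:205]
m=(np.hypot(w2[...,0]-532,w2[...,1]+15)<30)&(w2[...,2]>62)&(w2[...,2]<90);print('rear tab',w2[m].mean(0) if m.any() else None)
E
```

```text
t 13.95 grasp [ 537.3 -225.3  116.4] yaw 108.9 delta [-0.1 -0.3 -1.4] rv deg [ 0.  0. -0.] F [ 0.3  0.1 -5.1] gap 7.5 50.0
[np.float64(0.0), np.float64(0.0), np.float64(-0.0), np.float64(-0.005), np.float64(-0.004), np.float64(0.035)]
(-3, 3) 1596 [ 90.7 211.2 229.3]
(-12, -6) 3649 [ 85.  217.6 219.7]
(10, 30) 11920 [ 89.7 215.  219.9]
(40, 47) 1487 [207.4 211.8 229.4]
rear tab [532.82192078 -14.99247556  77.78486401]
```

View pics/w5.png

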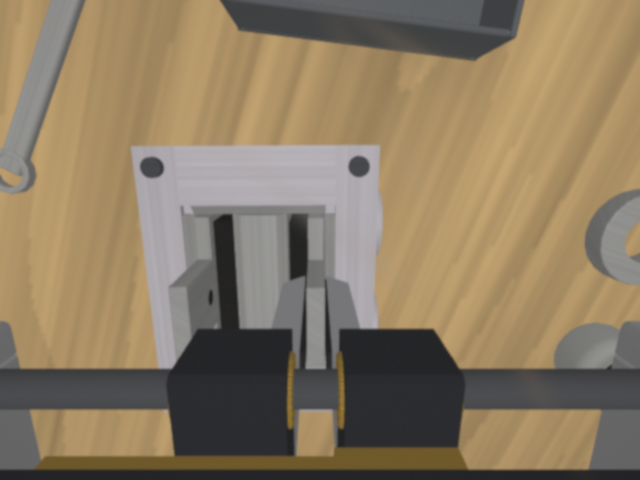

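The pad sits square in the window (plate at (316,250), lining at (298,245)). The shoulders read about 1 mm high, so I lower 1.2 mm and settle.

{"method": "step_arm", "body": {"increments": [[[0,0,0,0,0,0.03,1],[0,0,0,0,0,0,1],[0,0,0,0,0,0,1],[0,0,0,0,0,0,1],[0,0,0,0,0,0,1]]]}}

```text
clock: 14.55
eef_pos: [537.3, -225.2, 295.1]
eef_rot: [3.142, -0.0, 1.9]
wrist_force: [-0.3, 0.2, -4.7]
finger_gap: 7.7
finger_force: 50.0
```

```bash
python3 -c "
from h import *
plan([537.2,-225.5,115],108.9,1)
print(workorder.sign_off())"
```

```text
t 14.55 grasp [ 537.3 -225.2  115.1] yaw 108.9 delta [-0.1 -0.3 -0.1] rv deg [ 0. -0. -0.] F [-0.3  0.2 -4.7] gap 7.7 50.0
[np.float64(0.0), np.float64(-0.0), np.float64(-0.0), np.float64(-0.006), np.float64(-0.004), np.float64(0.002)]
the job is handed in; nothing more can be done
None
```

I handed the job in at 14.6 s, with the smaller pad released and standing in the tote and the larger pad held at 50 N in the caliper window, within about 1 mm of flush and centred by my measurements; the sign-off returned no verdict.

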